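# Hold a sample slide flush on the tilted reader face

## Robot

A 6-joint arm with a two-finger parallel gripper is mounted at the origin on the work surface. World frame = base frame: x ahead of the robot, y to its left, z up, the work surface at z = 0. Lengths are in m, angles in rad, forces in N, time in s.
With the tool pointing down it reaches from about 0.375 to 0.9 m from the base axis. Payload 3.1 kg.
Tool frame: the origin (TCP) lies between the finger pads; the fingertips stand 17 mm ahead of it and the grasp point (between the pads) lies 2 mm behind it (robot.nose_length is the distance from the TCP to the fingertips, in m); z points along the fingers, y is the line along which they close (so a half turn about z gives the same grasp; the last joint's range is limited). The gripper opens to 87 mm and grips with 3 to 60 N. Pads are 19 mm wide; open, the fingers measure 117 mm over their backs; the gripper's body (75 mm by 190 mm) begins 51 mm behind the grasp point.
Start: joints at [1.02, 0.527, 1.433, -0, 1.181, -0.178], TCP at [0.227, 0.582, 0.24] pointing down, gripper open.
Joint ranges: [-3.08, 3.08], [-0.75, 2.2], [0.22, 2.44], [-1.43, 4.57], [0, 2.65], [-2.85, 2.85]. Speed limits (rad/s): [2.79, 2.79, 3.14, 3.14, 3.14, 3.14].

## Interface

Orientations are given as a unit quaternion [x, y, z, w].
In Python, from rig import robot, cams gives the robot as it stands.
- The arm moves only by the shell command python3 -m pendant 'ROWS' [FORCE]. ROWS is JSON, a list of rows, each an object with "jaw": the opening, from 0 (shut) to 1 (fully open); "linear": the shift along the tool's x, y, z in cm, a list of three; "twist": the turn about the tool's z in degrees. A call has 1 to 12 rows; each row shifts and turns the commanded pose from where the row before left it, along the tool's axes as they then stand; what a row does not reach is not made up. A row lasts 1/12 s, in which the tool goes at most 41.7 mm and 7.16 degrees, less where a joint would pass 70% of its speed; a pose out of reach is approached as far as the arm can. A call is refused whole if a number of a shift passes 4.17 or a number of a turn 7.16, either way. A call with a gripper value outside its range is refused whole. The fingers move at their own pace and stop on an object; FORCE is the grip in N (left out, the last holds). Time passes only in rows, so rows that do not move let the fingers close. It gives the time, the measured TCP pose, the force, the opening and the grip force at its end, in the units of the state.
- robot.get_obs(): the state, without advancing time (a new reading comes with each control period).
- cams.camera(name): name is "scene" or "top" or "wrist"; returns a dict with "color" (480x640x3 uint8, blue, green, red), "depth" (480x640 float32, m along the optical axis (not along the pixel's ray), 0 where there is no reading), "fov_y" (degrees; the focal length in pixels is half the picture's height over the tangent of half this angle, whatever the lens; pixels are square), "cx", "cy" (the principal point, pixels), "view" (4x4, takes a point from world to camera coordinates). Camera axes: x right, y down, z forward; pixel columns grow to the right and rows downward; lengths in m; the calibration is good to about 2 mm. A picture is of the moment at which its call begins.
- robot.hand_in(): hands the job in; it is judged then, once.
The state is a dict: "time": time; "q": joint angles; "joint_velocities": joint speeds; "joint_torque": joint torques, N m; "position": TCP position; "tool_rot": TCP orientation; "ft_force": force on the tool from outside, world axes, zero at the start; "moment": the same for the moment, N m; "grip_width": finger opening in m; "grip_force": force on a finger pad.
Only numpy, scipy, OpenCV 4.12 (cv2) and the standard library are available. Lean on these libraries where they do the work, as an engineer would, in place of code of your own. Each camera call takes 0.05 s, during which the arm holds its last target. There are 200 camera calls.

## Task

Take the blue sample slide by its yellow post, slide it out of the open end of its lipped guide, then tilt it to the slope of the reader's white sprung face and press it flush and square over the black window in the middle, until the face has given way by about half of its 8 mm travel. Finish while still gripping the slide and holding it pressed there. Leave the reader's tilt as it is set and do not disturb the other things on the bench.

Things in the scene. Friction and masses are not known exactly. Their poses are not given: they have to be found in the camera images.
- slide: Sample slide, about 120 g: blue plate 60 (x) x 56 (y) x 6 mm with a yellow grip post 18 x 18 mm at its middle, top 54 mm above the underside. Origin: centre of the flat underside; z out of the top along the post. Starts flat in the guide, its x along the guide's x (within 2 degrees); half turns are alike.
- guide: Fixed guide channel 110 (x) x 76 (y) mm. Origin: underside centre. Floor 4 mm thick; walls 16 mm high, 60 mm apart inside; lips (z 12.5 to 16 mm, 46 mm apart) hang over the slide's edges so it cannot be lifted. 12 mm high stop at the +x end (inner face x = 47 mm); open at the -x end (x = -55 mm), roughly towards the robot. The slide is out once its origin passes x = -85 mm.
- reader: Fixed reader base, black, 120 (x) x 124 (y) x 18 mm, with a white upright cheek at each y side (outer faces at y = +-62 mm, top 66 mm above the bench). Origin: centre of its underside. The tilt axis runs along its y, 55 mm above the bench.
- tilt (a joint): Slope of the reader's face in rad, held by a stiff friction pivot: 0 is level; as it grows the face turns towards the reader's -x side (roughly towards the robot). Set somewhere between 0.18 and 0.45.
- carrier_edge (a point): Middle of the upper (far, +x) edge of the tilting aluminium carrier plate, 44 mm from the tilt axis; shows whether the tilt has been pushed out of its setting.
- face (a point): Centre of the reader's sprung white face, a flat square 84 x 84 x 8 mm with a 30 mm black window in the middle. Its z axis points square out of the face, y along the tilt axis, x up the slope. Unpressed it lies 20 mm from the tilt axis, and nothing stands above it.
- press (a joint): How far the sprung face has been pressed in along its own normal, in m: 0 at rest, 0.008 at the stop. Starts to move at about 3 N, then 0.9 N per mm.
- stand: Bystander: black angled stand, foot 90 x 70 mm, 112 mm high. Origin: underside centre.
- cartridge: Bystander: small blue upright filter cartridge with white cap, 44 mm across, 69 mm high. Origin: underside centre.
- counter: Bystander: white handheld counter lying flat, 60 x 110 x 32 mm. Origin: underside centre.
Mind the look-alikes: they are no part of the job. Of the things that look like the guide, the middle-sized one is meant.

How it is judged:
By the outcome, as a careful person would: the job done as asked, in the order asked, and still so for the second after the job is handed in, while the arm keeps its last pose, push and grip.
It also fails if it takes over 43 s, if anything falls off the work surface, if the arm or the gripper's body presses on something with over 40 N, if the wrist force passes 120 N, or if a joint passes its speed limit or range.

## Working session

There is one attempt and no reset: what is moved stays moved. The work goes in short steps, Python scripts to look and compute and a shell command to move; the robot and the scene stay as the last step left them, time stands still between calls to the robot, and variables do not carry over. Pictures are saved under pics/ and viewed, at most 10 in all, crops included, and the job is handed in when it is done.

```bash
ls; mkdir -p pics; cat > h.py <<'E'
import numpy as np, cv2
from rig import robot, cams
def shot(n):
    c=cams.camera(n); np.savez('/tmp/%s.npz'%n,**c); return c
def load(n): return dict(np.load('/tmp/%s.npz'%n))
def world(c,u,v,d=None):
    f=c['color'].shape[0]/2/np.tan(np.radians(float(c['fov_y']))/2)
    d=c['depth'][np.int32(v),np.int32(u)] if d is None else d
    p=np.stack([(u-c['cx'])/f*d,(v-c['cy'])/f*d,d,np.ones_like(d)],-1)
    return (p@np.linalg.inv(c['view']).T)[...,:3]
def cloud(c):
    v,u=np.mgrid[0:480,0:640]; return world(c,u,v)
E
python3 - <<'E'
from h import *
for n in('scene','top'):
    c=shot(n); cv2.imwrite('pics/%s1.png'%n,c['color']); print(n,c['fov_y'],c['cx'],c['cy'],np.linalg.inv(c['view']).round(3).tolist())
print(robot.get_obs())
E
```

```text
pics
scene 42.783390917249065 321.0822565918999 244.7228457389868 [[0.724, 0.519, -0.455, 1.26], [0.69, -0.546, 0.476, -0.721], [-0.002, -0.658, -0.753, 1.234], [0.0, 0.0, 0.0, 1.0]]
top 43.15974290912877 317.36511171675403 234.23148031143273 [[-0.028, -0.994, 0.102, 0.406], [-1.0, 0.028, 0.001, 0.001], [-0.004, -0.102, -0.995, 1.639], [0.0, 0.0, 0.0, 1.0]]
{'time': 0.1, 'q': array([ 1.02046349e+00,  5.28391012e-01,  1.43377868e+00, -6.68964519e-06,
        1.18143105e+00, -1.78485391e-01]), 'joint_velocities': array([ 0.00136451, -0.00054223, -0.00365176,  0.00181409,  0.00067777,
       -0.00078274]), 'joint_torque': array([-3.60052099e-04, -4.40982378e+01, -1.77147746e+01,  6.34287670e-02,
        5.34261460e-02, -4.73513376e-05]), 'position': array([0.22671197, 0.58174603, 0.2386571 ]), 'tool_rot': array([ 1.84853070e-01,  9.82765656e-01, -9.39217042e-04, -3.54949108e-04]), 'ft_force': array([0.13035591, 0.55486592, 0.18183457]), 'moment': array([-0.01328456,  0.0234419 ,  0.01624734]), 'grip_force': 0.0, 'grip_width': 0.08710265351313894}
```

View pics/scene1.png

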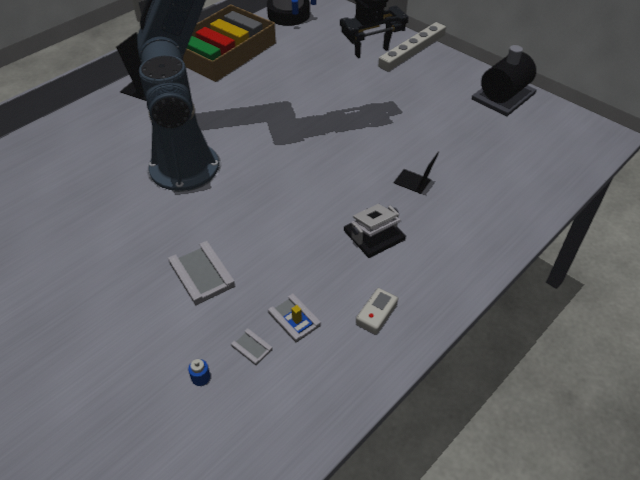

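View pics/top1.png

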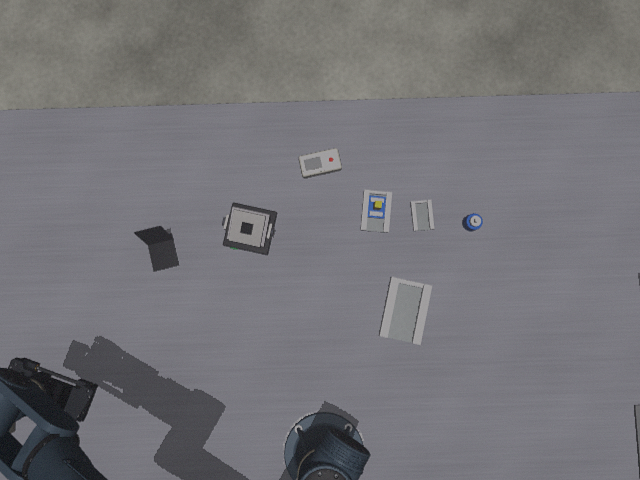

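Could be taken for the slide's guide (top view): large tray (405,310), middle one with yellow post (377,211), small one (422,215). For the blue slide: blue cartridge (473,222). I choose the middle one with the post at (379,204). The counter (320,163) and the stand (158,248) stay untouched.

```bash
python3 - <<'E'
from h import *
c=load('top'); im=c['color']
a=cv2.resize(im[180:240,350:440],None,fx=5,fy=5,interpolation=cv2.INTER_CUBIC)
b=cv2.resize(im[195:262,215:285],None,fx=5,fy=5,interpolation=cv2.INTER_CUBIC)
o=np.zeros((340,800,3),np.uint8);o[:300,:450]=a;o[:335,450:800]=b
cv2.imwrite('pics/crop.png',o)
for n in('top','scene'):
    c=load(n);P=cloud(c);ok=c['depth']>0;B,G,R=[c['color'][...,i].astype(int) for i in range(3)]
    ye=ok&(R>120)&(G>90)&(B<70)&(P[...,2]>.045)&(P[...,2]<.08)&(P[...,0]>.3)
    print(n,'post top',ye.sum(),P[ye].mean(0).round(4),P[ye].max(0).round(3))
    t=ok&(abs(P[...,0]-.5)<.25)&(P[...,2]<.004)&(abs(P[...,1])<.3);print('table z',np.median(P[t][:,2]))
    y=P[ye].mean(0)
    g=ok&(np.linalg.norm(P[...,:2]-y[:2],axis=-1)<.085)&(P[...,2]>.009)&(P[...,2]<.03)&(np.minimum(np.minimum(B,G),R)>110)
    # keep biggest component
    k,l,s,_=cv2.connectedComponentsWithStats(g.astype(np.uint8));
    print('guide',cv2.minAreaRect(P[g][:,:2].astype(np.float32)*1000),g.sum(),np.median(P[g][:,2]))
    w=ok&(np.minimum(np.minimum(B,G),R)>120)&(P[...,2]>.05)&(P[...,2]<.12)&(P[...,1]>.1)&(P[...,1]<.28)&(P[...,0]<.75)&(P[...,0]>.45)
    print('white',cv2.minAreaRect(P[w][:,:2].astype(np.float32)*1000),w.sum())
E
```

```text
top post top 39 [ 0.6438 -0.1585  0.0576] [ 0.653 -0.152  0.071]
table z -0.0009904940899407855
guide ((644.6592407226562, -155.9636688232422), (153.44801330566406, 104.96269989013672), 12.976566314697266) 555 0.014763888401087
white ((592.2185668945312, 184.822021484375), (122.54067993164062, 86.41661834716797), 75.7325439453125) 1070
scene post top 42 [ 0.6434 -0.1621  0.0575] [ 0.652 -0.152  0.065]
table z -6.603714095065882e-05
guide ((632.4664916992188, -159.15359497070312), (77.482421875, 113.1557388305664), 82.56193542480469) 582 0.01540982671491764
white ((591.01611328125, 183.86582946777344), (123.55420684814453, 90.35311889648438), 75.0359878540039) 513
```

View pics/crop.png

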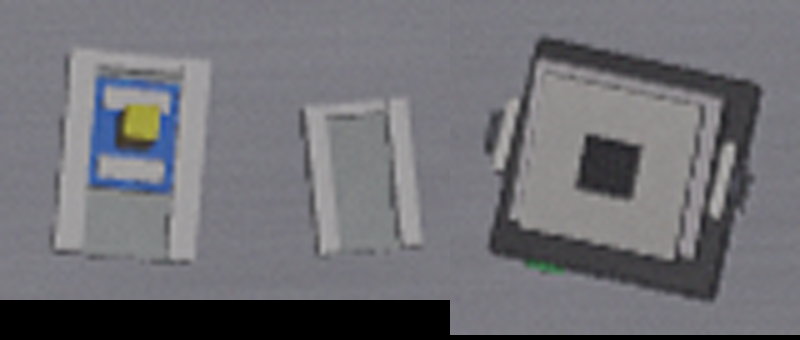

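```bash
cat >> h.py <<'E'
from scipy.spatial.transform import Rotation as Ro
def go(x,y,z,yaw=None):
    "tool-axis shift (cm) to the target; twist (deg) to bring tool y to yaw deg from world y"
    o=robot.get_obs(); R=Ro.from_quat(o['tool_rot']); M=R.as_matrix()
    cur=np.degrees(np.arctan2(-M[0,1],M[1,1]))
    print('shift cm',(R.inv().apply(np.array([x,y,z])-o['position'])*100).round(2),'cur yaw',cur.round(2),'twist',None if yaw is None else round(-(yaw-cur),2),'t',o['time'],'pos',o['position'].round(4),'F',o['ft_force'].round(1),'tilt',M[:,2].round(4),o['grip_width'].round(4),o['grip_force'])
E
python3 -c "
from h import *
go(.6436,-.16,.19,-7)"
```

```text
Traceback (most recent call last):
  File "h.py", line 18, in go
    print('shift cm',(R.inv().apply(np.array([x,y,z])-o['position'])*100).round(2),'cur yaw',cur.round(2),'twist',None if yaw is None else round(-(yaw-cur),2),'t',o['time'],'pos',o['position'].round(4),'F',o['ft_force'].round(1),'tilt',M[:,2].round(4),o['grip_width'].round(4),o['grip_force'])
                                                                                                                                                                                                                                                            ^^^^^^^^^^^^^^^^^^^^^
AttributeError: 'float' object has no attribute 'round'
```

```bash
sed -i "s/o\['grip_width'\].round(4)/round(o['grip_width'],4)/" h.py
python3 -c "
from h import *
go(.6436,-.16,.19,-7)"
```

```text
shift cm [-65.79 -53.95   4.95] cur yaw -21.31 twist -14.31 t 0.1 pos [0.2267 0.5817 0.2387] F [0.1 0.6 0.2] tilt [-0.001  -0.0017 -1.    ] 0.0871 0.0
```

```bash
R='x'; python3 -m pendant '[{"jaw":1,"linear":[-2.74,-2.25,0],"twist":0},{"jaw":1,"linear":[-2.74,-2.25,0],"twist":0},{"jaw":1,"linear":[-2.74,-2.25,0],"twist":0},{"jaw":1,"linear":[-2.74,-2.25,0],"twist":0},{"jaw":1,"linear":[-2.74,-2.25,0],"twist":0},{"jaw":1,"linear":[-2.74,-2.25,0],"twist":0},{"jaw":1,"linear":[-2.74,-2.25,0],"twist":0},{"jaw":1,"linear":[-2.74,-2.25,0],"twist":0},{"jaw":1,"linear":[-2.74,-2.25,0],"twist":0},{"jaw":1,"linear":[-2.74,-2.25,0],"twist":0},{"jaw":1,"linear":[-2.74,-2.25,0],"twist":0},{"jaw":1,"linear":[-2.74,-2.25,0],"twist":0}]' && python3 -m pendant '[{"jaw":1,"linear":[-2.74,-2.25,0],"twist":0},{"jaw":1,"linear":[-2.74,-2.25,0],"twist":0},{"jaw":1,"linear":[-2.74,-2.25,0],"twist":0},{"jaw":1,"linear":[-2.74,-2.25,0],"twist":0},{"jaw":1,"linear":[-2.74,-2.25,0.8],"twist":0},{"jaw":1,"linear":[-2.74,-2.25,0.8],"twist":0},{"jaw":1,"linear":[-2.74,-2.25,0.8],"twist":0},{"jaw":1,"linear":[-2.74,-2.25,0.8],"twist":0},{"jaw":1,"linear":[-2.74,-2.25,0.8],"twist":0},{"jaw":1,"linear":[-2.74,-2.25,0.8],"twist":0},{"jaw":1,"linear":[-2.74,-2.25,0],"twist":-7.15},{"jaw":1,"linear":[-2.74,-2.25,0],"twist":-7.15}]'; python3 - <<'E'
from h import *
c=shot('wrist'); cv2.imwrite('pics/w1.png',c['color']); go(.6436,-.16,.19,-7)
E
```

```text
time: 1.1
position: [0.4355, 0.2096, 0.2394]
tool_rot: [0.185, 0.983, -0.0, -0.0]
ft_force: [1.0, 0.3, -0.2]
grip_width: 0.0872
grip_force: 0.0
time: 2.1
position: [0.6464, -0.159, 0.19]
tool_rot: [0.059, 0.998, 0.001, -0.002]
ft_force: [1.1, -0.5, 0.0]
grip_width: 0.0868
grip_force: 0.0
shift cm [0.93 0.51 0.08] cur yaw -6.57 twist 0.43 t 2.15 pos [ 0.6523 -0.1661  0.1909] F [ 5.9 -4.8  0.6] tilt [ 0.0066 -0.0063 -1.    ] 0.0875 0.0
```

View pics/w1.png

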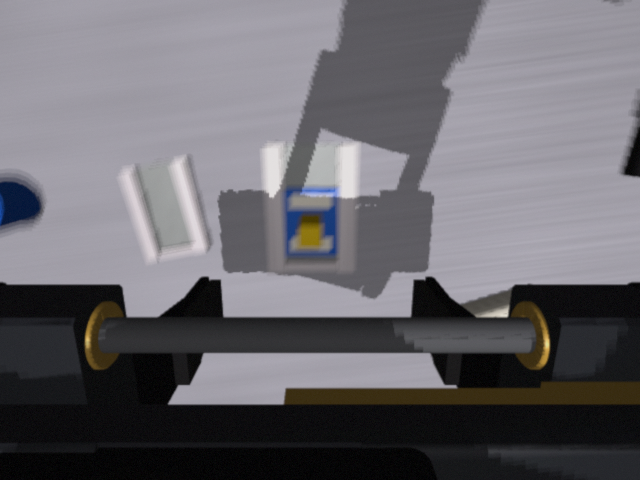

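The wrist view shows the post at (310,232) in the guide, whose walls run upright at columns 265-355, so yaw is about right. The arm was still moving, so I let it settle and measure again.

```bash
python3 -m pendant '[{"jaw":1,"linear":[0,0,0],"twist":0},{"jaw":1,"linear":[0,0,0],"twist":0},{"jaw":1,"linear":[0,0,0],"twist":0}]'>/dev/null; python3 - <<'E'
from h import *
c=shot('wrist'); go(.6436,-.16,.19,-7)
P=cloud(c);ok=c['depth']>0;B,G,R=[c['color'][...,i].astype(int) for i in range(3)]
ye=ok&(R>90)&(G>60)&(B<60)&(P[...,2]>.055)&(P[...,2]<.062)&(P[...,0]>.3)
print(ye.sum(),P[ye].mean(0),cv2.minAreaRect(P[ye][:,:2].astype(np.float32)*1000))
g=ok&(np.linalg.norm(P[...,:2]-[.63,-.16],axis=-1)<.075)&(P[...,2]>.013)&(P[...,2]<.02)&(B>70)
k,l,s,ce=cv2.connectedComponentsWithStats(g.astype(np.uint8))
for i in range(1,k):
    if s[i,4]>300:
        q=P[l==i]; print(s[i],cv2.minAreaRect(q[:,:2].astype(np.float32)*1000),np.median(q[:,2]))
bl=ok&(B>R+50)&(np.linalg.norm(P[...,:2]-[.643,-.16],axis=-1)<.06)
print('blue',cv2.minAreaRect(P[bl][:,:2].astype(np.float32)*1000),np.median(P[bl][:,2]))
E
```

```text
shift cm [ 0.2  -0.45  0.12] cur yaw -6.97 twist 0.03 t 2.45 pos [ 0.6461 -0.1558  0.1912] F [-0.4  0.  -0.2] tilt [-0.0019  0.0011 -1.    ] 0.0871 0.0
503 [ 0.64442081 -0.16180716  0.05774409] ((644.5447387695312, -161.8308868408203), (16.635517120361328, 16.651317596435547), 82.5367202758789)
[ 263  141   23  129 2315] ((629.4111328125, -190.7647247314453), (15.710084915161133, 110.1024169921875), 83.40553283691406) 0.015708042093268926
[ 336  141   21  129 2292] ((636.7235717773438, -130.20513916015625), (15.112058639526367, 109.8436050415039), 82.94647979736328) 0.01572261417961157
blue ((644.5821533203125, -161.68661499023438), (45.82164001464844, 59.313621520996094), 82.87129211425781) 0.009752833106002834
```

```bash
python3 -c "
from h import *
go(.6445,-.1618,.0375,-6.9)"
```

```text
shift cm [ 0.06 -0.63 15.37] cur yaw -6.97 twist -0.07 t 2.45 pos [ 0.6461 -0.1558  0.1912] F [-0.4  0.  -0.2] tilt [-0.0019  0.0011 -1.    ] 0.0871 0.0
```

```bash
python3 -m pendant '[{"jaw":1,"linear":[0.06,-0.63,2],"twist":0},{"jaw":1,"linear":[0,0,2.5],"twist":0},{"jaw":1,"linear":[0,0,2.5],"twist":0},{"jaw":1,"linear":[0,0,2.5],"twist":0},{"jaw":1,"linear":[0,0,2],"twist":0},{"jaw":1,"linear":[0,0,1.5],"twist":0},{"jaw":1,"linear":[0,0,1],"twist":0},{"jaw":1,"linear":[0,0,0.7],"twist":0},{"jaw":1,"linear":[0,0,0.4],"twist":0},{"jaw":1,"linear":[0,0,0],"twist":0},{"jaw":1,"linear":[0,0,0],"twist":0}]'; python3 -c "
from h import *
go(.6445,-.1618,.0375,-6.9)"
```

```text
time: 3.37
position: [0.6464, -0.1635, 0.0413]
tool_rot: [0.061, 0.998, -0.0, 0.001]
ft_force: [0.1, -0.1, -0.6]
grip_width: 0.0873
grip_force: 0.0
shift cm [0.2  0.14 0.38] cur yaw -6.99 twist -0.09 t 3.3667 pos [ 0.6464 -0.1635  0.0413] F [ 0.1 -0.1 -0.6] tilt [ 1.2e-03 -5.0e-04 -1.0e+00] 0.0873 0.0
```

```bash
python3 -m pendant '[{"jaw":1,"linear":[0.2,0.12,0.3],"twist":0},{"jaw":1,"linear":[0,0,0],"twist":0},{"jaw":0.4,"linear":[0,0,0],"twist":0},{"jaw":0.1,"linear":[0,0,0],"twist":0},{"jaw":0.1,"linear":[0,0,0],"twist":0},{"jaw":0.1,"linear":[0,0,0],"twist":0},{"jaw":0.1,"linear":[0,0,0],"twist":0},{"jaw":0.1,"linear":[0,0,0],"twist":0},{"jaw":0.1,"linear":[0,0,0],"twist":0}]' 25; python3 -c "
from h import *
go(.6445,-.1618,.0375,-6.9)
print(robot.get_obs()['moment'])"
```

```text
time: 4.12
position: [0.644, -0.1621, 0.0375]
tool_rot: [0.061, 0.998, 0.0, 0.0]
ft_force: [-0.3, -0.4, 0.4]
grip_width: 0.0483
grip_force: 0.0
shift cm [-0.04  0.04  0.  ] cur yaw -7.01 twist -0.11 t 4.1167 pos [ 0.644  -0.1621  0.0375] F [-0.3 -0.4  0.4] tilt [ 0.  0. -1.] 0.0483 0.0
[-0.02113787  0.02322113  0.03220414]
```

Well placed; keep closing.

```bash
python3 -m pendant '[{"jaw":0.1,"linear":[0,0,0],"twist":0},{"jaw":0.1,"linear":[0,0,0],"twist":0},{"jaw":0.1,"linear":[0,0,0],"twist":0},{"jaw":0.1,"linear":[0,0,0],"twist":0},{"jaw":0.1,"linear":[0,0,0],"twist":0},{"jaw":0.1,"linear":[0,0,0],"twist":0},{"jaw":0.1,"linear":[0,0,0],"twist":0},{"jaw":0.1,"linear":[0,0,0],"twist":0}]' 25; python3 -c "
from h import *
go(.6445,-.1618,.0375,-6.9)
print(robot.get_obs()['moment'])"
```

```text
time: 4.78
position: [0.644, -0.162, 0.0375]
tool_rot: [0.061, 0.998, 0.0, -0.0]
ft_force: [-0.4, 0.2, -0.3]
grip_width: 0.0177
grip_force: 25.0
shift cm [-0.05  0.03  0.  ] cur yaw -7.0 twist -0.1 t 4.7833 pos [ 0.644  -0.162   0.0375] F [-0.4  0.2 -0.3] tilt [-1.e-04  1.e-04 -1.e+00] 0.0177 24.97984703644761
[ 0.07950083 -0.00220846  0.00309911]
```

```bash
python3 -m pendant '[{"jaw":0.1,"linear":[0.4,0,-0.1],"twist":0},{"jaw":0.1,"linear":[0.8,0,0],"twist":0},{"jaw":0.1,"linear":[1.2,0,0],"twist":0},{"jaw":0.1,"linear":[1.2,0,0],"twist":0},{"jaw":0.1,"linear":[1.2,0,0],"twist":0},{"jaw":0.1,"linear":[1.2,0,0],"twist":0},{"jaw":0.1,"linear":[1.2,0,0],"twist":0},{"jaw":0.1,"linear":[1.2,0,0],"twist":0},{"jaw":0.1,"linear":[1.2,0,0],"twist":0},{"jaw":0.1,"linear":[1.0,0,0],"twist":0},{"jaw":0.1,"linear":[0.6,0,0],"twist":0},{"jaw":0.1,"linear":[0,0,0],"twist":0}]' 25; python3 - <<'E'
from h import *
go(.6331,-.1605,.0375,-6.9)
c=shot('top')
P=cloud(c);ok=c['depth']>0;B,G,R=[c['color'][...,i].astype(int) for i in range(3)]
w=ok&(np.minimum(np.minimum(B,G),R)>120)&(P[...,2]>.055)&(P[...,2]<.105)&(P[...,1]>.1)&(P[...,1]<.28)&(P[...,0]<.75)&(P[...,0]>.45)
for n in('top','scene'):
    c=load(n);P=cloud(c);ok=c['depth']>0;G=c['color'].min(-1)
    rd=ok&(np.linalg.norm(P[...,:2]-[.592,.184],axis=-1)<.035)&(P[...,2]>.03)
    p=P[rd]; m=p.mean(0); nrm=np.linalg.svd(p-m)[2][2]; nrm*=np.sign(nrm[2])
    print(n,'plane',nrm.round(4),'slope deg',np.degrees(np.arccos(nrm[2])),'yaw',np.degrees(np.arctan2(-nrm[1],-nrm[0])),'resid',np.std((p-m)@nrm))
    wi=rd&(G<75); print('window',wi.sum(),P[wi].mean(0).round(4),cv2.minAreaRect((P[wi][:,:2]*1000).astype(np.float32)))
    base=ok&(np.linalg.norm(P[...,:2]-[.592,.184],axis=-1)<.095)&(P[...,2]>.008)
    print('all',cv2.minAreaRect((P[base][:,:2]*1000).astype(np.float32)))
E
```

```text
time: 5.78
position: [0.5305, -0.1476, 0.0384]
tool_rot: [0.061, 0.998, 0.001, -0.002]
ft_force: [-0.7, -0.4, -2.1]
grip_width: 0.0179
grip_force: 25.0
shift cm [-10.34  -0.02   0.06] cur yaw -7.03 twist -0.13 t 5.7833 pos [ 0.5305 -0.1476  0.0384] F [-0.7 -0.4 -2.1] tilt [-0.0031  0.0015 -1.    ] 0.0179 24.977494555569137
top plane [-0.3414  0.0668  0.9376] slope deg 20.35460282966213 yaw -11.072174312778674 resid 0.0032141673647328854
window 112 [0.589  0.1864 0.0741] ((588.6095581054688, 186.53839111328125), (27.716529846191406, 26.38668441772461), 75.642822265625)
all ((594.512451171875, 185.34426879882812), (163.07492065429688, 161.0439910888672), 87.14808654785156)
scene plane [-0.2589  0.0433  0.9649] slope deg 15.220531459228578 yaw -9.503480494973468 resid 0.005066915126727395
window 68 [0.5902 0.1831 0.0723] ((595.3094482421875, 174.16107177734375), (50.4053840637207, 50.09504699707031), 79.64064025878906)
all ((607.36865234375, 189.87689208984375), (161.26112365722656, 122.08969116210938), 67.45525360107422)
```

```bash
python3 -m pendant '[{"jaw":0.1,"linear":[0,0,-2],"twist":0},{"jaw":0.1,"linear":[0,0,-3],"twist":0},{"jaw":0.1,"linear":[0,0,-4],"twist":0},{"jaw":0.1,"linear":[0,0,-4],"twist":0},{"jaw":0.1,"linear":[0,0,-4],"twist":0},{"jaw":0.1,"linear":[0,0,-3],"twist":0},{"jaw":0.1,"linear":[0,0,-1.5],"twist":0},{"jaw":0.1,"linear":[0,0,0],"twist":4},{"jaw":0.1,"linear":[0,0,0],"twist":4},{"jaw":0.1,"linear":[0,0,0],"twist":0}]' 25; python3 -c "
from h import *
go(.66,.165,.25,-15)"
```

```text
time: 6.67
position: [0.5335, -0.1485, 0.2544]
tool_rot: [0.131, 0.991, -0.0, 0.001]
ft_force: [-0.3, -0.2, -2.3]
grip_width: 0.0176
grip_force: 25.0
shift cm [-4.07 33.56  0.44] cur yaw -15.06 twist -0.06 t 6.6667 pos [ 0.5335 -0.1485  0.2544] F [-0.3 -0.2 -2.3] tilt [ 1.9e-03 -9.0e-04 -1.0e+00] 0.0176 24.978958604915533
```

```bash
python3 -m pendant '[{"jaw":0.1,"linear":[-0.41,1.5,0],"twist":0},{"jaw":0.1,"linear":[-0.41,3,0],"twist":0},{"jaw":0.1,"linear":[-0.41,4,0],"twist":0},{"jaw":0.1,"linear":[-0.41,4,0],"twist":0},{"jaw":0.1,"linear":[-0.41,4,0],"twist":0},{"jaw":0.1,"linear":[-0.41,4,0],"twist":0},{"jaw":0.1,"linear":[-0.41,4,0],"twist":0},{"jaw":0.1,"linear":[-0.41,4,0],"twist":0},{"jaw":0.1,"linear":[-0.41,3,0],"twist":0},{"jaw":0.1,"linear":[-0.41,2,0],"twist":0},{"jaw":0.1,"linear":[0,0,0],"twist":0},{"jaw":0.1,"linear":[0,0,0],"twist":0}]' 25;  python3 -m pendant '[{"jaw":0.1,"linear":[0,0,0],"twist":0},{"jaw":0.1,"linear":[0,0,0],"twist":0}]' >/dev/null; python3 - <<'E'
from h import *
go(.66,.165,.25,-15)
c=shot('wrist');cv2.imwrite('pics/w2.png',c['color'])
E
```

```text
time: 7.67
position: [0.6592, 0.1659, 0.2525]
tool_rot: [0.129, 0.992, -0.0, -0.0]
ft_force: [0.2, -0.8, -1.7]
grip_width: 0.018
grip_force: 25.0
shift cm [-0.08  0.18  0.32] cur yaw -15.03 twist -0.03 t 7.8333 pos [0.6587 0.1634 0.2532] F [-0.   0.6 -0.6] tilt [-1.2e-03 -5.0e-04 -1.0e+00] 0.0179 24.9774158110813
```

View pics/w2.png

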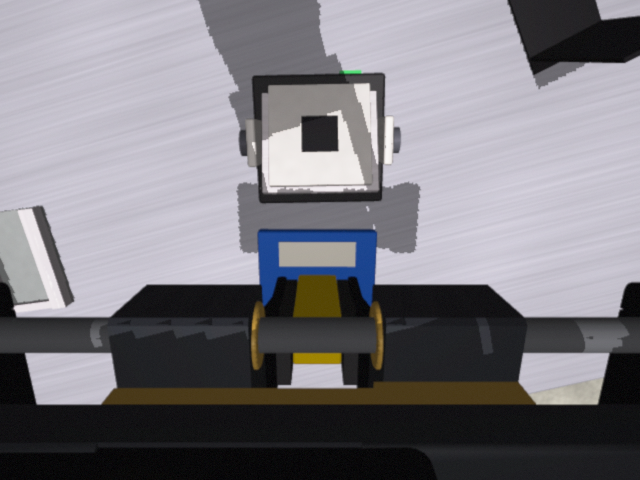

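The picture shows the held slide level and square (edge row 230), and the reader above with its window at (302..337, 116..151) and its face over about (265..378, 88..187).

```bash
python3 - <<'E'
from h import *
c=load('wrist');P=cloud(c);G=c['color'].min(-1).astype(int)
def plane(p):
    for _ in range(4):
        m=np.median(p,0) if _==0 else p.mean(0); n=np.linalg.svd(p-p.mean(0),full_matrices=False)[2][2]; n*=np.sign(n[2]); r=(p-p.mean(0))@n; p=p[abs(r)<max(.0015,1.5*r.std())]
    return p.mean(0),n,r.std(),len(p)
p=P[98:182,280:362].reshape(-1,3);p=p[p[:,2]>.04]
m,n,s,k=plane(p);print('plane',m.round(4),n.round(4),'slope',np.arccos(n[2]),'yaw',np.degrees(np.arctan2(-n[1],-n[0])),s,k)
g=np.zeros(G.shape,bool);g[105:162,290:350]=G[105:162,290:350]<60
q=P[g];print('window',q.mean(0).round(4),len(q),cv2.minAreaRect((q[:,:2]*1000).astype(np.float32)), cv2.minAreaRect(np.argwhere(g)[:,::-1].astype(np.float32)))
# black base yaw: points z in .01-.022
v,u=np.mgrid[0:480,0:640]
b=(P[...,2]>.012)&(P[...,2]<.022)&(v<215)&(v>60)&(u>235)&(u<400)
print('base',cv2.minAreaRect((P[b][:,:2]*1000).astype(np.float32)),b.sum())
ch=(P[...,2]>.062)&(P[...,2]<.069)&(v<170)&(v>105)
for lo,hi in((240,262),(382,402)):
    e=ch&(u>lo)&(u<hi); print('cheek',P[e].mean(0).round(4) if e.any() else None,e.sum())
# plate top
t=P[240:262,285:350].reshape(-1,3);print('slide',plane(t))
E
```

```text
plane [0.5935 0.1837 0.0755] [-0.3209  0.08    0.9437] slope 0.33703256532825565 yaw -14.0023729338286 0.0006428861299882882 6636
window [0.5884 0.1839 0.0757] 1185 ((588.3139038085938, 183.78846740722656), (27.84992218017578, 26.794469833374023), 75.0986099243164) ((319.0, 133.0), (34.0, 34.0), 90.0)
base ((593.3594970703125, 182.47994995117188), (124.13954162597656, 122.81879425048828), 76.01773834228516) 3469
cheek [0.5804 0.1252 0.0653] 573
cheek [0.6087 0.2399 0.0653] 622
slide (array([0.63978842, 0.16840233, 0.22594278]), array([ 0.01211234, -0.00290484,  0.99992242]), np.float64(0.0005601505275971357), 1255)
```

```bash
python3 -c "
from h import *
go(.5864,.1844,.128,-14)"
```

```text
shift cm [ 7.54  0.17 12.55] cur yaw -15.06 twist -1.06 t 7.8833 pos [0.6589 0.1633 0.2534] F [ 0.2  1.  -1.6] tilt [-8.e-04 -4.e-04 -1.e+00] 0.0176 24.97752082781517
```

```bash
python3 -m pendant '[{"jaw":0.1,"linear":[0.5,0,1],"twist":-1.05},{"jaw":0.1,"linear":[1.2,0,2],"twist":0},{"jaw":0.1,"linear":[1.5,0,2],"twist":0},{"jaw":0.1,"linear":[1.5,0,2],"twist":0},{"jaw":0.1,"linear":[1.3,0,2],"twist":0},{"jaw":0.1,"linear":[1,0,1.5],"twist":0},{"jaw":0.1,"linear":[0.5,0,1],"twist":0},{"jaw":0.1,"linear":[0,0,0.8],"twist":0},{"jaw":0.1,"linear":[0,0,0],"twist":0},{"jaw":0.1,"linear":[0,0,0],"twist":0},{"jaw":0.1,"linear":[0,0,0],"twist":0}]' 25 >/dev/null; python3 -c "
from h import *
go(.5864,.1844,.1253,-14)"
```

```text
shift cm [0.2  0.17 0.62] cur yaw -14.0 twist 0.0 t 8.8 pos [0.5879 0.1823 0.1315] F [-0.  -0.4 -1.9] tilt [ 2.6e-03  3.0e-04 -1.0e+00] 0.0178 24.97763157436566
```

```bash
python3 -m pendant '[{"jaw":0.1,"linear":[0.2,0.17,0.6],"twist":0},{"jaw":0.1,"linear":[0,0,0],"twist":0},{"jaw":0.1,"linear":[0,0,0],"twist":0},{"jaw":0.1,"linear":[0,0,0],"twist":0},{"jaw":0.1,"linear":[0,0,0.2],"twist":0},{"jaw":0.1,"linear":[0,0,0.2],"twist":0},{"jaw":0.1,"linear":[0,0,0],"twist":0},{"jaw":0.1,"linear":[0,0,0],"twist":0}]' 10 >/dev/null; python3 -c "
from h import *
go(.5864,.1844,.1173,-14)"
```

```text
shift cm [-0.17 -0.    0.31] cur yaw -13.95 twist 0.05 t 9.4667 pos [0.5847 0.1848 0.1204] F [-0.6  0.  -1.3] tilt [-4.e-04 -1.e-04 -1.e+00] 0.0177 9.990511037558463
```

```bash
python3 -m pendant '[{"jaw":0.1,"linear":[0,0,0.15],"twist":0},{"jaw":0.1,"linear":[0,0,0.15],"twist":0},{"jaw":0.1,"linear":[0.1,0,0.1],"twist":0},{"jaw":0.1,"linear":[0.1,0,0.1],"twist":0},{"jaw":0.1,"linear":[0.1,0,0.1],"twist":0},{"jaw":0.1,"linear":[0.1,0,0.1],"twist":0},{"jaw":0.1,"linear":[0,0,0],"twist":0},{"jaw":0.1,"linear":[0,0,0],"twist":0},{"jaw":0.1,"linear":[0,0,0],"twist":0}]' 10 >/dev/null; python3 - <<'E'
from h import *
go(.5766,.1868,.1054,-14)
c=shot('wrist'); d=shot('scene')['color'][180:260,330:420]
o=np.zeros((480,800,3),np.uint8);o[60:450,:520]=c['color'][90:480,60:580];o[:240,530:800]=cv2.resize(d,None,fx=3,fy=3,interpolation=cv2.INTER_CUBIC);cv2.imwrite('pics/t1.png',o)
E
```

```text
shift cm [ 0.48 -0.03  0.84] cur yaw -13.95 twist 0.05 t 10.2167 pos [0.5813 0.1859 0.1138] F [0.8 0.1 0.7] tilt [ 8.e-04  2.e-04 -1.e+00] 0.0179 9.999974259990267
```

View pics/t1.png

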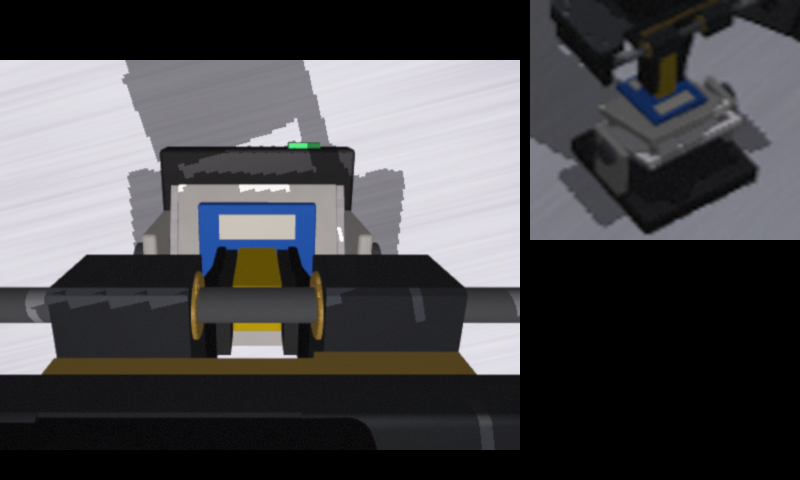

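The picture shows the slide's far edge on the face, centred between the cheeks (label at about (257,227) in the composite). Contact is about 2 N. Next I measure the plate's slope and go on.

```bash
cat >> h.py <<'E'
def plate():
    c=shot('wrist');P=cloud(c); B,G,R=[c['color'][...,i].astype(int) for i in range(3)]
    v,u=np.mgrid[0:480,0:640]; m=(v>150)&(v<300)&(u>220)&(u<420)&(B>R+50)&(c['depth']>0)
    ys,xs=np.nonzero(m); k=cv2.convexHull(np.stack([xs,ys],-1)); h=np.zeros((480,640),np.uint8); cv2.fillConvexPoly(h,k,1); h=cv2.erode(h,np.ones((5,5)))>0
    h&=(v<ys.min()+.5*(ys.max()-ys.min()))
    p=P[h]
    for _ in range(4):
        mu=p.mean(0);n=np.linalg.svd(p-mu,full_matrices=False)[2][2];n*=np.sign(n[2]);r=(p-mu)@n;p=p[abs(r)<max(.001,2*r.std())]
    print('plate rows',ys.min(),ys.max(),'cols',xs.min(),xs.max(),'n',n.round(3),'slope',np.arccos(n[2]).round(3),'yaw',np.degrees(np.arctan2(-n[1],-n[0])).round(1),'sd',r.std(),len(p))
    g=robot.get_obs()['position']; F=np.array([.588,.184,.0739]); N=np.array([-.3209,.080,.9437]); N/=np.linalg.norm(N)
    X=np.array([.97*.9437,-.242*.9437,.3307]); Y=np.array([.242,.97,0])
    top=mu+n*((g+[0,0,.002]-mu)@n)*0
    print('plate pt above face (mm, minus 6 = gap):',(((mu-F)@N)*1000).round(2))
    o=(g+[0,0,.002])-n*.0355; print('slide origin in face xyz mm',[((o-F)@a*1000).round(1) for a in(X,Y,N)])
E
python3 -m pendant '[{"jaw":0.1,"linear":[0.1,0,0.1],"twist":0},{"jaw":0.1,"linear":[0.1,0,0.15],"twist":0},{"jaw":0.1,"linear":[0.1,0,0.15],"twist":0},{"jaw":0.1,"linear":[0.1,0,0.15],"twist":0},{"jaw":0.1,"linear":[0,0,0],"twist":0},{"jaw":0.1,"linear":[0,0,0],"twist":0},{"jaw":0.1,"linear":[0,0,0],"twist":0}]' 10 >/dev/null; python3 - <<'E'
from h import *
go(.5766,.1868,.1054,-14)
plate()
E
```

```text
shift cm [-0.02 -0.    0.22] cur yaw -13.95 twist 0.05 t 10.9 pos [0.5764 0.1869 0.1076] F [ 0.2  0.8 -0.4] tilt [-0.0018 -0.     -1.    ] 0.0181 10.000247067364398
plate rows 242 299 cols 260 373 n [ 0.922 -0.228  0.312] slope 1.254 yaw 166.1 sd 0.0037581062206124127 2968
plate pt above face (mm, minus 6 = gap): 11.38
slide origin in face xyz mm [np.float64(-34.9), np.float64(-0.1), np.float64(38.3)]
```

```bash
sed -i 's/h&=(v<ys.min()+.5\*(ys.max()-ys.min()))/h\&=(v<ys.min()+26)\&(P[...,2]<.11)/' h.py; python3 - <<'E'
from h import *
plate()
c=load('wrist');P=cloud(c)
for v in range(236,290,5): print(v,P[v,[285,345]].round(4).tolist(),c['color'][v,285])
E
```

```text
plate rows 242 299 cols 260 373 n [-0.263  0.067  0.963] slope 0.274 yaw -14.3 sd 0.0005238234139411967 2328
plate pt above face (mm, minus 6 = gap): 10.71
slide origin in face xyz mm [np.float64(-1.7), np.float64(-0.1), np.float64(2.2)]
236 [[0.5514, 0.1759, 0.0608], [0.5586, 0.206, 0.0619]] [156 158 164]
241 [[0.551, 0.1769, 0.0728], [0.5582, 0.2053, 0.0722]] [122 106 105]
246 [[0.553, 0.1765, 0.0745], [0.5604, 0.2047, 0.0732]] [164  84  37]
251 [[0.5557, 0.1758, 0.0737], [0.5626, 0.2042, 0.0741]] [171 112  87]
256 [[0.5577, 0.1753, 0.0752], [0.5647, 0.2036, 0.0754]] [185 196 202]
261 [[0.5597, 0.1749, 0.0768], [0.5669, 0.203, 0.076]] [186 197 203]
266 [[0.5621, 0.1743, 0.0769], [0.5687, 0.2025, 0.0779]] [185 198 203]
271 [[0.5642, 0.1738, 0.078], [0.571, 0.2019, 0.0784]] [185 197 203]
276 [[0.5667, 0.1732, 0.0782], [0.5742, 0.2013, 0.0768]] [148 147 148]
281 [[0.5628, 0.1757, 0.0958], [0.5704, 0.201, 0.0925]] [10  8 12]
286 [[0.564, 0.1756, 0.0987], [0.5703, 0.2006, 0.0984]] [19 19 17]
```

```bash
python3 -m pendant '[{"jaw":0.1,"linear":[0,0,0.1],"twist":0},{"jaw":0.1,"linear":[0,0,0.1],"twist":0},{"jaw":0.1,"linear":[-0.03,0,0.1],"twist":0},{"jaw":0.1,"linear":[-0.03,0,0.1],"twist":0},{"jaw":0.1,"linear":[0,0,0],"twist":0},{"jaw":0.1,"linear":[0,0,0],"twist":0},{"jaw":0.1,"linear":[0,0,0],"twist":0},{"jaw":0.1,"linear":[0,0,0],"twist":0}]' 10 >/dev/null; python3 - <<'E'
from h import *
go(.5779,.1865,.1016,-14)
plate()
E
```

```text
shift cm [-0.11  0.    0.23] cur yaw -13.95 twist 0.05 t 11.6667 pos [0.5768 0.1867 0.1039] F [-4.2  0.4  3. ] tilt [-0.0018 -0.     -1.    ] 0.0179 9.999760022910777
plate rows 243 299 cols 260 373 n [-0.295  0.071  0.953] slope 0.308 yaw -13.5 sd 0.0005212407742676437 2299
plate pt above face (mm, minus 6 = gap): 6.44
slide origin in face xyz mm [np.float64(-1.3), np.float64(0.1), np.float64(-1.5)]
```

```bash
python3 -m pendant '[{"jaw":0.1,"linear":[0.06,0,0.06],"twist":0},{"jaw":0.1,"linear":[0.06,0,0.06],"twist":0},{"jaw":0.1,"linear":[0,0,0],"twist":0},{"jaw":0.1,"linear":[0,0,0],"twist":0},{"jaw":0.1,"linear":[0,0,0],"twist":0},{"jaw":0.1,"linear":[0,0,0],"twist":0}]' 10 >/dev/null; python3 - <<'E'
from h import *
go(.5779,.1865,.1016,-14)
plate()
# face surface seen in front of the plate + carrier, from wrist
c=load('wrist');P=cloud(c)
p=P[196:232,262:370].reshape(-1,3);print(P[170:240:8,315].round(4).tolist())
E
```

```text
shift cm [-0.15 -0.    0.12] cur yaw -13.95 twist 0.05 t 12.2167 pos [0.5765 0.1869 0.1028] F [-3.3  0.3  3. ] tilt [-2.e-04 -1.e-04 -1.e+00] 0.0179 9.999995827674866
plate rows 244 299 cols 260 373 n [-0.323  0.08   0.943] slope 0.339 yaw -13.9 sd 0.0005327498367280048 2329
plate pt above face (mm, minus 6 = gap): 5.06
slide origin in face xyz mm [np.float64(-0.9), np.float64(-0.0), np.float64(-2.4)]
[[0.5275, 0.1976, -0.0009], [0.5323, 0.1964, 0.0004], [0.5366, 0.1953, 0.0054], [0.5397, 0.1946, 0.0175], [0.5446, 0.1934, 0.0166], [0.5493, 0.1922, 0.0174], [0.554, 0.1911, 0.018], [0.559, 0.1898, 0.0173], [0.5536, 0.1913, 0.0584]]
```

```bash
python3 -m pendant '[{"jaw":0.1,"linear":[-0.02,0,0.06],"twist":0},{"jaw":0.1,"linear":[-0.02,0,0.06],"twist":0},{"jaw":0.1,"linear":[-0.01,0,0.04],"twist":0},{"jaw":0.1,"linear":[0,0,0],"twist":0},{"jaw":0.1,"linear":[0,0,0],"twist":0},{"jaw":0.1,"linear":[0,0,0],"twist":0},{"jaw":0.1,"linear":[0,0,0],"twist":0}]' 14 >/dev/null; python3 - <<'E'
from h import *
go(.5779,.1865,.1016,-14)
plate()
for i in range(3):
    shot('wrist'); print(robot.get_obs()['ft_force'].round(2))
c=load('wrist');d=shot('scene')['color'][180:260,330:420];t=shot('top')['color'][195:262,215:285]
o=np.zeros((520,800,3),np.uint8);o[60:450,:520]=c['color'][90:480,60:580];o[:240,530:800]=cv2.resize(d,None,fx=3,fy=3,interpolation=cv2.INTER_CUBIC);o[250:518,530:800]=cv2.resize(t,(270,268));cv2.imwrite('pics/t2.png',o)
E
```

```text
shift cm [-0.1  -0.   -0.03] cur yaw -13.95 twist 0.05 t 12.85 pos [0.577  0.1868 0.1013] F [-4.2 -0.2  4.5] tilt [-1.e-04 -1.e-04 -1.e+00] 0.0181 14.00011220597662
plate rows 244 299 cols 260 373 n [-0.323  0.081  0.943] slope 0.339 yaw -14.0 sd 0.0005473373779762955 2334
plate pt above face (mm, minus 6 = gap): 3.42
slide origin in face xyz mm [np.float64(-0.9), np.float64(0.0), np.float64(-4.0)]
[-4.66 -1.28  3.76]
[-4.55  0.03  4.34]
[-4.01  0.97  4.06]
```

View pics/t2.png

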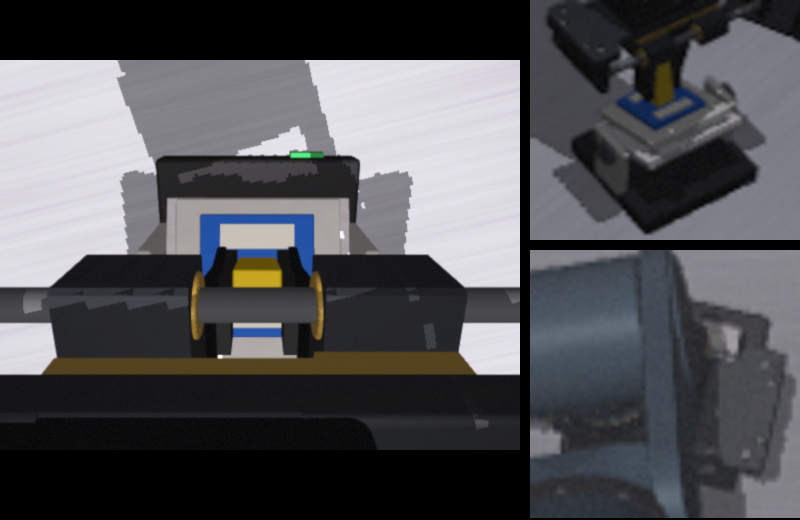

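The slide lies flush and centred: slope 0.339 against the face's 0.337. It is pressed in about 4 mm, by both the depth (-4.0 mm) and the force (about 6.5 N).

```bash
python3 -c "
from rig import robot
print(robot.hand_in())"
```

```text
the job is handed in; nothing more can be done
None
```

The slide is out of its guide and still gripped, pressed flush and square over the reader's window at about 4 mm of the 8 mm travel; the job was handed in at about 13 s, and the reader's tilt measured unchanged.

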